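# Index the marking press over the blank

## Task

Hook a fingertip under the red pull ring on the marking press arm, lift the spring index pin out of its hole, swing the arm one hole across to the anvil where the brass blank lies, and let go so that the pin drops fully home and locks the stamp over the blank. Do it gently: do not pinch or wrench the ring, and leave the blank, the black anvil cover and the other loose things on the bench where they are.

Things in the scene. Friction and masses are not known exactly. Their poses are not given: they have to be found in the camera images.
- press: grey press base, 330 x 330 x 20 mm, fixed to the bench. Origin on the bench under the arm's vertical pivot, z up, -x from the pivot to the middle of the base's front edge (roughly to the robot); it reaches 270 mm that way, 60 mm behind. Two anvils, 58 mm across, 60 mm high, at (-190.5, -110) and (-190.5, +110) mm, that is 220 mm from the pivot, 30 degrees either side of -x
- pivot (a point): the pivot axis at the top face of the steel index disc (270 mm across, 117 mm above the bench), axes as the press. The disc has holes every 30 degrees on a circle of 110 mm radius about the pivot; the pin starts in the one at -x, with the arm parked midway between the anvils
- press_arm (a joint): angle of the green arm about the pivot, rad, counter-clockwise from above; 0 = parked along the press's -x. One hole is 0.5236: +0.5236 puts the stamp over the anvil on the press's -y side, -0.5236 over the +y one. Pin play in a hole about 0.009. Light drag (2 N at the ring); stays where left. Arm 46 mm wide, top 148 mm above the bench
- index_pin (a joint): height of the spring index pin above home, m: 0 = fully home in a hole, out of the hole above about 0.010, hard stop at 0.022. It takes about 5 N to start lifting and 10 N at the stop; let go, it springs down, or rides on the disc until the arm brings it over a hole
- ring (a point): centre of the red pull ring, rigid on the pin: 48 mm inside, 60 outside, bar 6 mm. Axes turn with the arm: x along the arm to the pivot, z up. The ring leans 45 degrees, top towards the pivot, open to a finger pointing forward and down, tilted 30 to 45 degrees from upright. Centre 91 mm from the pivot, 200 mm up
- ring_top (a point): middle of the bar at the ring's highest point, under which the fingertip lifts: 19 mm nearer the pivot and 19 mm higher than the ring's centre. The ring's lowest point sits on the pin, 19 mm the other way. Below the ring's centre there is free room down to the arm, 52 mm; the bush round the pin ends 30 mm below it
- press_head (a point): centre of the underside of the round brass stamp (40 mm) under the head of the arm, 220 mm from the pivot and 100 mm above the bench; a black palm knob on top of the head reaches 191 mm above the bench
- blank_center (a point): centre of the loose bright brass disc to be stamped, 44 mm across, 5 mm thick, lying on one of the two anvils (which one varies)
- cover_center (a point): centre of the loose black cover, 56 mm across, with a small knob, 23 mm high in all, lying on the other anvil
- rivet_tin: aluminium tin with blue lid, 71 mm across, 46 mm high, origin under its centre; stands beside the press
- thread_spool: wooden spool of cream thread, 64 mm across, 80 mm high, origin under its centre; stands beside the press
- mallet: mallet lying on the bench, white head 60 mm thick and 100 mm long, wooden handle, 220 mm long in all, origin under its middle
- slab_weight: dark steel slab weight 200 x 130 x 32 mm with a small turned wooden knob, 78 mm high in all, origin under its centre
- glue_jar: jar with yellow label and black cap, 68 mm across, 95 mm high, origin under its centre

How it is judged:
By the outcome, as a careful person would: the job done as asked, in the order asked, and still so for the second after the job is handed in, with the robot touching nothing.
It also fails if it takes over 58 s, if anything falls off the work surface, if the arm or the gripper's body presses on something with over 40 N, if the wrist force passes 120 N, or if a joint passes its speed limit or range.

## Robot

A 7-joint arm with a two-finger parallel gripper is mounted at the origin on the work surface. World frame = base frame: x ahead of the robot, y to its left, z up, the work surface at z = 0. Lengths are in m, angles in rad, forces in N, time in s.
With the tool pointing down it reaches from about 0.425 to 1.025 m from the base axis. Payload 9.4 kg.
Tool frame: the origin (TCP) lies midway between the tips of the shut fingers; the grasp point (between the pads) lies behind it (robot.grip_point_offset is the x of the grasp point in the tool frame, in m); x points along the fingers, y is the direction in which the jaws open and shut, and the axes are right-handed (so a half turn about x gives the same grasp; the last joint's range is limited). The gripper opens to 85 mm and grips with 20 to 120 N. Pads are 22 mm wide; open, the fingers measure 114 mm over their backs; the gripper's body (76 mm by 85 mm) begins 54 mm behind the grasp point. The pads swing forward as they close: fully open they stand 13 mm farther back than shut.
Start: joints at [1.085, 0.599, -0.003, 1.599, 0.002, 0.943, -0.08], TCP at [0.288, -0.665, 0.231] pointing down, gripper open.
Joint ranges: [-2.57, 2.57], [-0.35, 1.97], [-1.29, 1.29], [0.11, 2.56], [-1.05, 4.19], [0.11, 1.86], [-2.63, 2.63]. Speed limits (rad/s): [2.22, 2.22, 3.01, 3.01, 3.14, 3.14, 3.14].

## Interface

Orientations are given as a rotation vector (axis times angle).
In Python, from workcell import robot gives the robot as it stands.
- The arm moves only by the shell command python3 -m inch 'ROWS' [OPENING]. ROWS is JSON, a list of rows, each a list of 6 numbers: the shift along the tool's x, y, z each as a share of 0.15 m, from -1 to 1, then the turn, a rotation vector about the tool's x, y, z each as a share of pi/2 rad, from -1 to 1. In form: [[dx, dy, dz, rx, ry, rz], ...]. A call has 1 to 8 rows; each row shifts and turns the commanded pose from where the row before left it, along the tool's axes as they then stand; what a row does not reach is not made up. A row lasts 1/12 s, in which the tool goes at most 41.7 mm and 7.16 degrees, less where a joint would pass 70% of its speed; a pose out of reach is approached as far as the arm can. A call with a number of a shift or a turn outside -1 to 1 is refused whole. A call with a gripper value outside its range is refused whole. OPENING is the finger opening in mm, from 0 to 85.4, set as the call begins (- or left out, the last holds). The fingers move at their own pace and stop on an object; the grip force is fixed at half the most. Time passes only in rows, so rows that do not move let the fingers close. It gives the time, the measured TCP pose, the force and the opening at its end, in the units of the state.
- robot.get_obs(): the state, without advancing time (a new reading comes with each control period).
- robot.capture(name): name is "scene" or "side" or "wrist"; returns a dict with "frame" (480x640x3 uint8, blue, green, red), "range_z" (480x640 float32, m along the optical axis (not along the pixel's ray), 0 where there is no reading), "fx", "fy", "cx", "cy" (pixels), "k1" (the pictures are not rectified: a ray, as slopes to the right and down, at radius r is drawn at 1 + k1 r^2 times it, then the intrinsics apply), "extrinsics" (4x4, takes a point from camera to world coordinates). Camera axes: x right, y down, z forward; pixel columns grow to the right and rows downward; lengths in m; the calibration is good to about 2 mm. A picture is of the moment at which its call begins.
- robot.sign_off(): hands the job in, once; it reports no verdict.
The state is a dict: "clock": time; "qpos": joint angles; "qd": joint speeds; "effort": joint torques, N m; "ee_pos": TCP position; "eef_rot": TCP orientation; "ft_force": force on the tool from outside, world axes, zero at the start; "moment": the same for the moment, N m; "finger_gap": finger opening in m.
Only numpy, scipy, OpenCV 4.12 (cv2) and the standard library are available. Lean on these libraries where they do the work, as an engineer would, in place of code of your own. Each camera call takes 0.05 s, during which the arm holds its last target. There are 200 camera calls.

## Working session

There is one attempt and no reset: what is moved stays moved. The work goes in short steps, Python scripts to look and compute and a shell command to move; the robot and the scene stay as the last step left them, time stands still between calls to the robot, and variables do not carry over. Pictures are saved under pics/ and viewed, about 8 in all and at most 12, crops included, and the job is handed in when it is done.

```bash
mkdir -p pics; ls; cat > h.py <<'E'
import numpy as np, cv2
from scipy.spatial.transform import Rotation as R
from workcell import robot
def cloud(c):
    v,u=np.mgrid[0:480,0:640]
    x=(u-c["cx"])/c["fx"]; y=(v-c["cy"])/c["fy"]; a,b=x.copy(),y.copy()
    for _ in range(8):
        s=1+c["k1"]*(a*a+b*b); a,b=x/s,y/s
    z=c["range_z"]; P=np.stack([a*z,b*z,z],-1)
    E=np.array(c["extrinsics"]); W=P@E[:3,:3].T+E[:3,3]; W[z==0]=np.nan
    rays=np.stack([a,b,np.ones_like(a)],-1)@E[:3,:3].T
    return W,rays,E[:3,3]
E
python3 - <<'E'
from h import *
print(robot.get_obs(), robot.grip_point_offset)
for n in ("scene","side"):
    c=robot.capture(n); cv2.imwrite(f"pics/{n}0.png",c["frame"]); np.savez(f"pics/{n}0.npz",**c); print(n,np.array(c["extrinsics"]).round(3).tolist())
E
```

```text
pics
{'clock': 0.0, 'qpos': array([ 1.08527043,  0.60010236, -0.00255215,  1.60013326,  0.0017577 ,
        0.94286382, -0.07977641]), 'qd': array([ 0.00128816, -0.00112029,  0.00085311, -0.00093476,  0.00128461,
       -0.00056627,  0.00162092]), 'effort': array([ 2.38421735e-04, -7.76460242e+01,  1.56431369e+00, -2.58010626e+01,
        1.21980152e-02,  8.78191990e-03,  2.27254077e-06]), 'ee_pos': array([ 0.28802795, -0.66482693,  0.23043203]), 'eef_rot': array([ 1.99653551,  0.41552946, -1.99735594]), 'ft_force': array([ 0.42586309, -0.25225384, -0.44686214]), 'moment': array([ 8.11167624e-05, -2.88841130e-03, -2.53054221e-02]), 'finger_gap': 0.08569670830730289} -0.0187
scene [[-0.487, 0.561, -0.669, 1.334], [0.873, 0.307, -0.378, 0.414], [-0.006, -0.768, -0.64, 0.877], [0.0, 0.0, 0.0, 1.0]]
side [[0.738, -0.376, 0.561, -0.412], [-0.675, -0.393, 0.624, -1.114], [-0.014, -0.839, -0.544, 1.13], [0.0, 0.0, 0.0, 1.0]]
```

View pics/scene0.png

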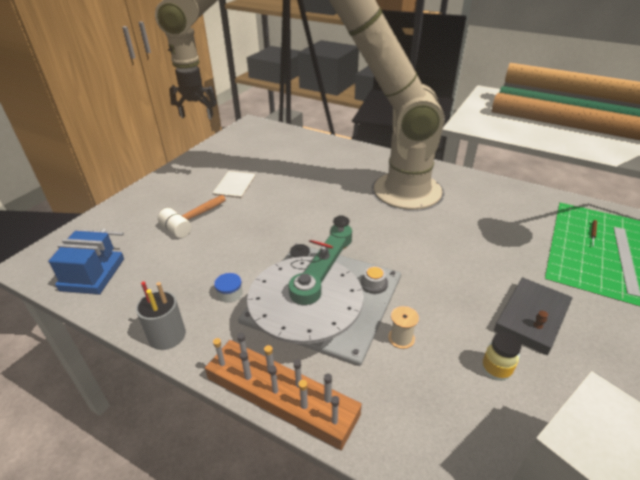

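View pics/side0.png

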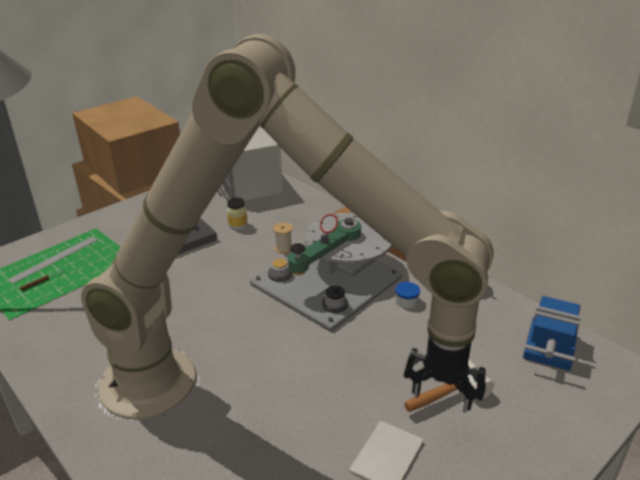

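Scene view: green arm from the pivot (~305,290) to the knob (342,222), with the red ring at (320,243). The brass blank is on the anvil at (375,275), world +y side, and the black cover is at (300,250). So the arm should go to about -0.5236. Next I measure.

```bash
cat > m.py <<'E'
from h import *
import sys
for n in sys.argv[1:]:
    c=dict(np.load(f"pics/{n}.npz")); W,r,o=cloud(c); f=c["frame"].astype(int); B,G,Rr=f[...,0],f[...,1],f[...,2]
    near=(np.abs(W[...,0]-0.75)<.35)&(np.abs(W[...,1])<.4)
    hsv=cv2.cvtColor(c["frame"],cv2.COLOR_BGR2HSV)
    red=(Rr>G+50)&(Rr>B+50)&(W[...,2]>.165)&(W[...,2]<.26)&near
    gr=(G>Rr+15)&(G>=B)&(W[...,2]>.11)&(W[...,2]<.17)&near
    for k,m in (("red",red),("green",gr)):
        p=W[m]; print(n,k,len(p),np.nanmean(p,0).round(4) if len(p) else "", np.nanpercentile(p,[3,97],axis=0).round(3).tolist() if len(p) else "")
        v,u=np.nonzero(m); print("  px",u.mean().round(),v.mean().round(),u.min(),u.max(),v.min(),v.max())
    # disc top
    m=(np.abs(W[...,2]-.117)<.006)&near&(hsv[...,1]<50)
    p=W[m][:,:2]
    mm=m.astype(np.uint8); cnt=max(cv2.findContours(mm,cv2.RETR_EXTERNAL,cv2.CHAIN_APPROX_NONE)[0],key=cv2.contourArea)
    h=cv2.convexHull(cnt)[:,0]; q=o+r[h[:,1],h[:,0]]*((.117-o[2])/r[h[:,1],h[:,0]][:,2])[:,None]
    A=np.c_[2*q[:,:2],np.ones(len(q))]; s=np.linalg.lstsq(A,(q[:,:2]**2).sum(1),rcond=None)[0]
    print("  disc",s[:2].round(4),"r",np.sqrt(s[2]+s[:2]@s[:2]).round(4),len(q),"z",np.median(W[m][:,2]).round(4))
    # knob: dark
    m=(hsv[...,2]<70)&near&(W[...,2]>.17)&(W[...,2]<.2)
    print("  knob",np.median(W[m],0).round(4),m.sum())
    # yellow-ish brass blank
    m=(hsv[...,1]>90)&(hsv[...,0]>8)&(hsv[...,0]<30)&near&(W[...,2]>.055)&(W[...,2]<.075)
    print("  blank",W[m].mean(0).round(4),m.sum())
    m=(hsv[...,2]<70)&near&(W[...,2]>.06)&(W[...,2]<.095)
    print("  cover",np.median(W[m],0).round(4),m.sum())
E
python3 m.py scene0 side0
python3 - <<'E'
import cv2
a=cv2.imread('pics/scene0.png')[190:350,220:420];b=cv2.imread('pics/side0.png')[190:350,240:440]
cv2.imwrite('pics/crop0.png',cv2.resize(cv2.hconcat([a,b]),(800,320),interpolation=2))
E
```

```text
scene0 red 60 [ 0.7224 -0.086   0.2014] [[0.63, -0.301, 0.166], [0.906, 0.026, 0.222]]
  px 265.0 256.0 141 330 241 291
scene0 green 1343 [0.6297 0.0097 0.1466] [[0.493, -0.024, 0.13], [0.747, 0.044, 0.154]]
  px 322.0 265.0 289 351 226 303
  disc [0.7166 0.0101] r 0.1353 42 z 0.1163
  knob [ 0.5117 -0.0121  0.1837] 46
  blank [0.5744 0.0982 0.0642] 180
  cover [ 0.5402 -0.1199  0.0722] 30
side0 red 26 [ 0.6198 -0.0029  0.2013] [[0.597, -0.016, 0.181], [0.643, 0.012, 0.225]]
  px 328.0 224.0 321 336 214 232
side0 green 661 [ 0.5949 -0.0098  0.1497] [[0.469, -0.034, 0.143], [0.724, 0.018, 0.157]]
  px 323.0 243.0 288 360 221 269
  disc [0.7047 0.005 ] r 0.1349 16 z 0.1175
  knob [ 0.4868 -0.0189  0.1855] 128
  blank [0.5163 0.1022 0.066 ] 103
  cover [ 0.5283 -0.1248  0.0699] 238
```

View pics/crop0.png

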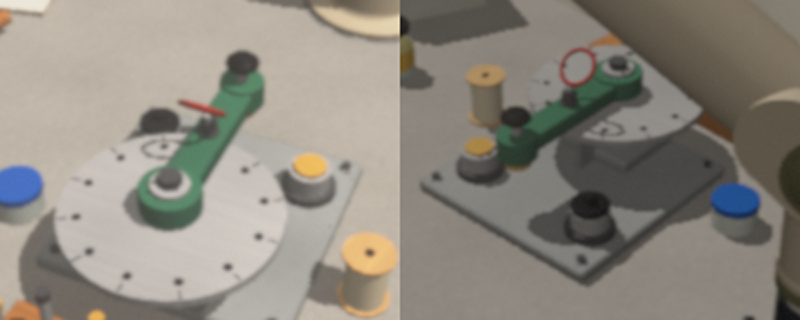

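Estimates agree: pivot at about (0.715, 0.009) with disc radius 135 mm, press yaw about 0.115 rad, and ring near (0.622, -0.002, 0.201). The blank is on the +y side. I'll plan the approach to a pre-hook pose 110 mm behind the ring at 43° tilt, fingers shut.

```bash
cat >> h.py <<'E'
PIV=np.array([.715,.009]); PSI=.115
def toolR(yaw,tilt,sg=1):
    s,c=np.sin(tilt),np.cos(tilt)
    x=np.array([s*np.cos(yaw),s*np.sin(yaw),-c]); y=sg*np.array([-np.sin(yaw),np.cos(yaw),0])
    return R.from_matrix(np.stack([x,y,np.cross(x,y)],1))
def rows(p,Rt,n,p0=None,R0=None,show=True):
    if p0 is None: o=robot.get_obs(); p0,R0=o["ee_pos"],R.from_rotvec(o["eef_rot"])
    rv=(R0.inv()*Rt).as_rotvec()/n; Rc=R0; dp=(np.array(p)-p0)/n
    out=[]
    for i in range(n):
        out.append(np.r_[Rc.inv().apply(dp)/.15, rv/(np.pi/2)].round(3).tolist()); Rc=Rc*R.from_rotvec(rv)
    if show:
        print("max mm",np.linalg.norm(dp)*1e3,"deg",np.degrees(np.linalg.norm(rv)))
        for i in range(0,n,8): print(str(out[i:i+8]).replace(" ",""))
    return out
def relp(p,Rr):  # pose summary
    x=Rr.as_matrix()[:,0]; y=Rr.as_matrix()[:,1]; print("p",p.round(4),"x",x.round(3),"y",y.round(3),"yaw",np.arctan2(x[1],x[0]).round(3),"tilt",np.degrees(np.arccos(-x[2])).round(1))
E
python3 - <<'E'
from h import *
o=robot.get_obs(); R0=R.from_rotvec(o["eef_rot"]); relp(o["ee_pos"],R0)
for sg in (1,-1):
    print(sg,np.degrees((R0.inv()*toolR(PSI,np.radians(43),sg)).magnitude()), np.degrees((R0.inv()*toolR(PSI-.52,np.radians(43),sg)).magnitude()))
sg=min((1,-1),key=lambda s:(R0.inv()*toolR(PSI,np.radians(43),s)).magnitude())
Rt=toolR(PSI,np.radians(43),sg)
p1=o["ee_pos"]+[0,0,.13]
C=np.array([*(PIV-.091*np.array([np.cos(PSI),np.sin(PSI)])),.2])
pre=C-.11*Rt.as_matrix()[:,0]; print("C",C,"pre",pre)
rows(pre,Rt,24,p1,R0)
E
```

```text
p [ 0.288  -0.6649  0.2305] x [-0.001  0.001 -1.   ] y [ 0.398 -0.918 -0.001] yaw 2.082 tilt 0.1
1 164.37086646394255 136.81179701020042
-1 46.05179811439267 62.63220493691844
C [ 0.62460107 -0.00144195  0.2       ] pre [ 0.55007678 -0.01005022  0.28044891]
max mm 29.577223202954876 deg 1.9188249214330282
[[0.022,-0.138,-0.139,0.007,0.02,0.003],[0.026,-0.14,-0.137,0.007,0.02,0.003],[0.03,-0.141,-0.134,0.007,0.02,0.003],[0.033,-0.143,-0.132,0.007,0.02,0.003],[0.036,-0.145,-0.129,0.007,0.02,0.003],[0.04,-0.146,-0.126,0.007,0.02,0.003],[0.043,-0.148,-0.123,0.007,0.02,0.003],[0.046,-0.15,-0.12,0.007,0.02,0.003]]
[[0.049,-0.151,-0.117,0.007,0.02,0.003],[0.052,-0.153,-0.113,0.007,0.02,0.003],[0.055,-0.154,-0.11,0.007,0.02,0.003],[0.057,-0.156,-0.106,0.007,0.02,0.003],[0.06,-0.157,-0.103,0.007,0.02,0.003],[0.062,-0.159,-0.099,0.007,0.02,0.003],[0.064,-0.16,-0.095,0.007,0.02,0.003],[0.067,-0.162,-0.091,0.007,0.02,0.003]]
[[0.069,-0.163,-0.087,0.007,0.02,0.003],[0.07,-0.164,-0.083,0.007,0.02,0.003],[0.072,-0.166,-0.079,0.007,0.02,0.003],[0.074,-0.167,-0.075,0.007,0.02,0.003],[0.075,-0.168,-0.071,0.007,0.02,0.003],[0.077,-0.169,-0.066,0.007,0.02,0.003],[0.078,-0.17,-0.062,0.007,0.02,0.003],[0.079,-0.171,-0.057,0.007,0.02,0.003]]
```

```bash
python3 -m inch '[[-0.22,0,0,0,0,0],[-0.22,0,0,0,0,0],[-0.22,0,0,0,0,0],[-0.22,0,0,0,0,0]]' 0
python3 -m inch '[[0.02,-0.14,-0.14,0.007,0.02,0.003],[0.025,-0.14,-0.137,0.007,0.02,0.003],[0.03,-0.14,-0.135,0.007,0.02,0.003],[0.033,-0.143,-0.132,0.007,0.02,0.003],[0.036,-0.145,-0.13,0.007,0.02,0.003],[0.04,-0.146,-0.126,0.007,0.02,0.003],[0.043,-0.148,-0.123,0.007,0.02,0.003],[0.046,-0.15,-0.12,0.007,0.02,0.003]]'
python3 -m inch '[[0.05,-0.15,-0.117,0.007,0.02,0.003],[0.05,-0.153,-0.113,0.007,0.02,0.003],[0.055,-0.154,-0.11,0.007,0.02,0.003],[0.057,-0.156,-0.106,0.007,0.02,0.003],[0.06,-0.157,-0.103,0.007,0.02,0.003],[0.06,-0.16,-0.1,0.007,0.02,0.003],[0.064,-0.16,-0.095,0.007,0.02,0.003],[0.067,-0.162,-0.09,0.007,0.02,0.003]]'
python3 - <<'E'
from h import *
o=robot.get_obs(); R0=R.from_rotvec(o["eef_rot"]); relp(o["ee_pos"],R0)
Rt=toolR(PSI,np.radians(43),-1)
rows([.5501,-.0101,.2804],Rt,8)
E
```

```text
clock: 0.43
ee_pos: [0.288, -0.6649, 0.3642]
eef_rot: [1.996, 0.415, -1.997]
ft_force: [0.4, -1.1, 0.3]
finger_gap: 0.039
clock: 1.1
ee_pos: [0.3757, -0.445, 0.3367]
eef_rot: [2.304, 0.344, -1.775]
ft_force: [0.6, 0.3, 0.1]
finger_gap: 0.0001
clock: 1.77
ee_pos: [0.4613, -0.2264, 0.3105]
eef_rot: [2.583, 0.264, -1.513]
ft_force: [0.7, 0.5, 0.4]
finger_gap: -0.0
p [ 0.4613 -0.2264  0.3105] x [ 0.48   0.082 -0.873] y [ 0.219 -0.975  0.029] yaw 0.169 tilt 29.1
max mm 29.471120869826994 deg 1.8963485368613386
[[0.072,-0.16,-0.088,0.008,0.019,0.003],[0.074,-0.162,-0.083,0.008,0.019,0.003],[0.076,-0.163,-0.079,0.008,0.019,0.003],[0.077,-0.165,-0.075,0.008,0.019,0.003],[0.079,-0.166,-0.07,0.008,0.019,0.003],[0.08,-0.167,-0.066,0.008,0.019,0.003],[0.081,-0.168,-0.061,0.008,0.019,0.003],[0.082,-0.17,-0.056,0.008,0.019,0.003]]
```

```bash
python3 -m inch '[[0.072,-0.16,-0.088,0.008,0.019,0.003],[0.074,-0.16,-0.083,0.008,0.019,0.003],[0.076,-0.163,-0.08,0.008,0.019,0.003],[0.077,-0.165,-0.075,0.008,0.019,0.003],[0.08,-0.166,-0.07,0.008,0.019,0.003],[0.08,-0.167,-0.066,0.008,0.019,0.003],[0.08,-0.168,-0.061,0.008,0.019,0.003],[0.08,-0.17,-0.056,0.008,0.019,0.003]]'
python3 -m inch '[[0,0,0,0,0,0],[0,0,0,0,0,0]]'
python3 - <<'E'
from h import *
o=robot.get_obs(); relp(o["ee_pos"],R.from_rotvec(o["eef_rot"]))
F=[]
for n in ("wrist","scene","side"):
    c=robot.capture(n); np.savez(f"pics/{n}1.npz",**c); F.append(c["frame"])
    W,r,oo=cloud(c); f=c["frame"].astype(int)
    m=(f[...,2]>f[...,1]+40)&(f[...,2]>f[...,0]+40)&(abs(W[...,0]-.62)<.07)&(abs(W[...,1])<.06)&(W[...,2]>.16)&(W[...,2]<.25)
    p=W[m]; print(n,len(p),p.mean(0).round(4) if len(p) else "")
    if len(p)>20: print(np.percentile(p,[2,50,98],axis=0).round(4).tolist())
cv2.imwrite("pics/v1.png",np.hstack([cv2.resize(F[0],(480,360)),np.vstack([cv2.resize(F[1][180:350,210:430],(300,180)),cv2.resize(F[2][180:350,220:440],(300,180))])]))
E
```

```text
clock: 2.43
ee_pos: [0.539, -0.0525, 0.3248]
eef_rot: [2.76, 0.207, -1.366]
ft_force: [-0.2, -0.6, 0.4]
finger_gap: -0.0001
clock: 2.6
ee_pos: [0.5388, -0.0507, 0.3243]
eef_rot: [2.755, 0.214, -1.365]
ft_force: [0.2, -0.7, 0.0]
finger_gap: 0.0001
p [ 0.5388 -0.0507  0.3243] x [ 0.598  0.098 -0.795] y [ 0.15  -0.989 -0.008] yaw 0.162 tilt 37.3
wrist 1072 [0.6209 0.     0.2046]
[[0.6002, -0.0275, 0.1841], [0.6216, -0.0002, 0.2057], [0.6407, 0.0278, 0.2234]]
scene 53 [0.6376 0.0105 0.2149]
[[0.6228, -0.0137, 0.2021], [0.6397, 0.0116, 0.217], [0.6455, 0.0286, 0.2206]]
side 56 [ 0.6207 -0.0052  0.2023]
[[0.6001, -0.0293, 0.1814], [0.6203, -0.0084, 0.2017], [0.6416, 0.0234, 0.2225]]
```

View pics/v1.png

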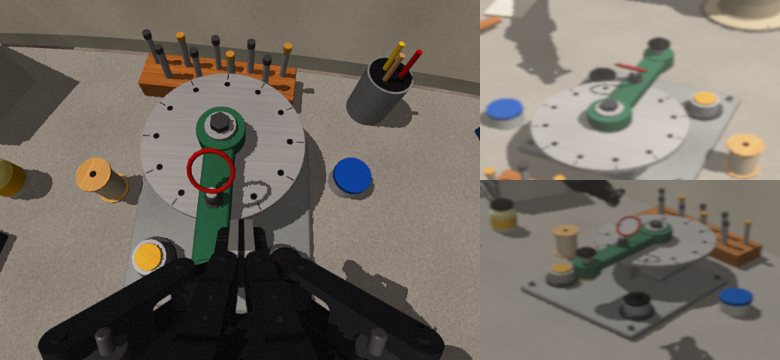

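Wrist view: the ring is clear at about (211,171) in the collage, the fingers come in from below, and the pin is parked. The measured ring centre is about (0.621, 0.000, 0.203), matching the given 200 mm height. The last call stopped short because of a speed cap. I'll refine the pivot from the wrist view and replan.

```bash
python3 - <<'E'
from h import *
c=dict(np.load("pics/wrist1.npz")); W,r,o=cloud(c); hsv=cv2.cvtColor(c["frame"],cv2.COLOR_BGR2HSV)
m=((np.abs(W[...,2]-.117)<.006)&(hsv[...,1]<60)&(hsv[...,2]>90)&(abs(W[...,0]-.71)<.17)&(abs(W[...,1])<.17)).astype(np.uint8)
cnt=max(cv2.findContours(m,cv2.RETR_EXTERNAL,cv2.CHAIN_APPROX_NONE)[0],key=cv2.contourArea)
h=cv2.convexHull(cnt)[:,0]; q=o+r[h[:,1],h[:,0]]*((.117-o[2])/r[h[:,1],h[:,0]][:,2])[:,None]
A=np.c_[2*q[:,:2],np.ones(len(q))]; s=np.linalg.lstsq(A,(q[:,:2]**2).sum(1),rcond=None)[0]
print("disc",s[:2].round(4),np.sqrt(s[2]+s[:2]@s[:2]).round(4),np.median(W[m>0][:,2]))
f=c["frame"].astype(int)
g=(f[...,1]>f[...,2]+12)&(W[...,2]>.143)&(W[...,2]<.153)&(W[...,0]<.68)&(W[...,0]>.5)&(abs(W[...,1])<.06)
p=W[g][:,:2]; p0=p.mean(0); d=np.linalg.svd(p-p0)[2][0] if len(p)<4000 else np.linalg.eigh(np.cov((p-p0).T))[1][:,1]
d*=np.sign(d[0]); print("arm",p0.round(4),len(p),"psi",np.arctan2(d[1],d[0]).round(4), "bearing pivot",np.arctan2(*(s[:2]-p0)[::-1]).round(4))
C=np.array([.6212,0,.2015]); print("ring r",np.linalg.norm(s[:2]-C[:2]).round(4),"bearing",np.arctan2(*(s[:2]-C[:2])[::-1]).round(4))
m=(hsv[...,0]<30)&(hsv[...,0]>8)&(hsv[...,1]>110)&(W[...,2]>.055)&(W[...,2]<.075); print("blank",np.median(W[m],0).round(4),np.ptp(W[m],0))
print(robot.get_obs()["qpos"].round(2))
Rt=toolR(.125,np.radians(43),-1); pre=C-.10*Rt.as_matrix()[:,0]; print(pre); rows(pre,Rt,8)
E
```

```text
disc [0.7116 0.0096] 0.1351 0.11839854679817019
arm [5.93e-01 1.00e-04] 4612 psi 0.0395 bearing pivot 0.0795
ring r 0.0909 bearing 0.1058
blank [0.5191 0.1063 0.0665] [0.43433389 0.58125453 0.0199681 ]
[ 0.39  0.12 -0.34  2.33 -1.04  0.11 -0.35]
[ 0.55353228 -0.0085028   0.27463537]
max mm 8.60910372789127 deg 0.7326296651305578
[[0.044,-0.035,0.011,0.001,0.008,0.002],[0.044,-0.036,0.011,0.001,0.008,0.002],[0.043,-0.036,0.012,0.001,0.008,0.002],[0.043,-0.036,0.012,0.001,0.008,0.002],[0.043,-0.036,0.013,0.001,0.008,0.002],[0.043,-0.036,0.014,0.001,0.008,0.002],[0.042,-0.036,0.014,0.001,0.008,0.002],[0.042,-0.036,0.015,0.001,0.008,0.002]]
```

Joints 5 and 6 are sitting at their lower limits (q6 = 0.11, q5 = -1.05), which is why the pose fell short. I'll fit a simple S-R-S kinematic model to the poses I have, to find a feasible wrist configuration.

```bash
cat > k.py <<'E'
from h import *
from scipy.optimize import least_squares
import itertools
LO=np.array([-2.57,-.35,-1.29,.11,-1.05,.11,-2.63]);HI=np.array([2.57,1.97,1.29,2.56,4.19,1.86,2.63])
def fk(q,s,P):
    d1,L1,L2,L3,a,b=P
    Rz=lambda t:R.from_euler('z',t); Ry=lambda t:R.from_euler('y',t)
    A=Rz(a+s[0]*q[0])*Ry(q[1]); p=np.array([0,0,d1])+A.apply([0,0,L1])
    A=A*Rz(s[1]*q[2])*Ry(q[3]); p=p+A.apply([0,0,L2])
    A=A*Rz(s[2]*q[4])*Ry(q[5])*Rz(s[3]*q[6]+b); p=p+A.apply([0,0,L3])
    M=A.as_matrix(); return p,R.from_matrix(np.stack([M[:,2],M[:,0],M[:,1]],1))  # tool x=z, y=x, z=y
E
python3 - <<'E'
from k import *
print([d for d in dir(robot) if d[0]!='_'])
o=robot.get_obs()
D=[(np.array([1.08527,.6001,-.00255,1.60013,.00176,.94286,-.07978]),np.array([.28803,-.66483,.23043]),R.from_rotvec([1.99653551,.41552946,-1.99735594])),(o["qpos"],o["ee_pos"],R.from_rotvec(o["eef_rot"]))]
best=[]
for s in itertools.product((1,-1),repeat=4):
  for a0 in (0,np.pi/2,np.pi,-np.pi/2):
   for b0 in (0,np.pi/2,np.pi,-np.pi/2):
    f=lambda P:np.concatenate([np.r_[fk(q,s,P)[0]-p,.3*(fk(q,s,P)[1].inv()*Rt).as_rotvec()] for q,p,Rt in D])
    r=least_squares(f,[.35,.42,.4,.25,a0,b0],max_nfev=60); best.append((r.cost,s,r.x,r.fun))
best.sort(key=lambda t:t[0])
for b in best[:4]: print(b[0],b[1],b[2].round(4)); 
print(best[0][3].round(3))
E
```

```text
['MotionError', 'capture', 'get_obs', 'grip_point_offset', 'sign_off']
0.00015182491829845808 (-1, -1, -1, -1) [ 0.2558  0.6567  0.4393  0.3087 -0.0812  3.0687]
0.00015182491829846052 (-1, -1, -1, -1) [ 0.2558  0.6567  0.4393  0.3087 -0.0812 -3.2145]
0.00015182491829846968 (-1, -1, -1, -1) [ 0.2558  0.6567  0.4393  0.3087 -0.0812  3.0687]
0.00015182491829847107 (-1, -1, -1, -1) [ 0.2558  0.6567  0.4393  0.3087 -0.0812  3.0687]
[-0.002 -0.002  0.    -0.002 -0.    -0.    -0.001  0.008 -0.     0.002
  0.    -0.015]
```

```bash
cat >> k.py <<'E'
S=(-1,-1,-1,-1); P=[.2558,.6567,.4393,.3087,-.0812,3.0687]
def ik(p,Rt,q0,w=0.02):
    m=.06
    f=lambda q:np.r_[(fk(q,S,P)[0]-p),.3*(fk(q,S,P)[1].inv()*Rt).as_rotvec(),w*.01*(q-q0)]
    r=least_squares(f,np.clip(q0,LO+m+.01,HI-m-.01),bounds=(LO+m,HI-m)); return r.x,np.linalg.norm(r.fun[:6])
PV=np.array([.7116,.0096]); 
def ringc(th,psi=.106,z=.2): a=psi+th; return np.array([*(PV-.091*np.array([np.cos(a),np.sin(a)])),z])
E
python3 - <<'E'
from k import *
rng=np.random.default_rng(0); q0=robot.get_obs()["qpos"]
for sg in (-1,1):
  for th in (0,-.26,-.53):
    for t in (30,35,40,43):
     for back in ((0.1,-.03) if th==0 else (-.03,)):
      Rt=toolR(.106+th,np.radians(t),sg); p=ringc(th)-back*Rt.as_matrix()[:,0]
      sols=[ik(p,Rt,q0)]+[ik(p,Rt,rng.uniform(LO,HI)) for _ in range(8)]
      ok=[s for s in sols if s[1]<.003]
      b=min(ok,key=lambda s:np.abs(s[0]-q0).max()) if ok else min(sols,key=lambda s:s[1])
      print(sg,th,t,back,len(ok),"near" if sols[0][1]<.003 else "",b[1].round(4),b[0].round(2))
E
```

```text
-1 0 30 0.1 7 near 0.0 [-0.15  0.22  0.14  2.25 -0.64  0.2  -0.87]
-1 0 30 -0.03 3  0.002 [ 0.24  0.5  -0.41  2.24  2.21  0.17  2.57]
-1 0 35 0.1 0  0.0135 [ 0.64  0.28 -0.82  2.29  1.07  0.17 -2.57]
-1 0 35 -0.03 4  0.0 [ 0.44  0.57 -0.71  2.29  2.25  0.38  2.57]
-1 0 40 0.1 4  0.0 [ 0.44  0.25 -0.56  2.41  2.88  0.18  1.91]
-1 0 40 -0.03 5  0.0 [ 0.45  0.59 -0.72  2.34  2.51  0.49  2.33]
-1 0 43 0.1 5  0.0 [ 0.85  0.44 -1.19  2.45  2.22  0.47  2.57]
-1 0 43 -0.03 5  0.0 [ 0.58  0.7  -0.97  2.37  2.39  0.68  2.49]
-1 -0.26 30 -0.03 3  0.0 [-0.13  0.48 -0.06  2.23  2.03  0.17  2.4 ]
-1 -0.26 35 -0.03 5  0.0 [ 0.42  0.65 -0.92  2.28  1.91  0.71  2.57]
-1 -0.26 40 -0.03 4  0.0 [ 0.21  0.56 -0.59  2.33  2.24  0.61  2.21]
-1 -0.26 43 -0.03 2  0.0 [ 0.52  0.84 -1.22  2.36  2.05  1.11  2.5 ]
-1 -0.53 30 -0.03 3  0.0 [ 0.37  0.72 -1.03  2.17  1.59  0.94  2.57]
-1 -0.53 35 -0.03 6  0.0 [ 0.23  0.63 -0.81  2.22  1.72  0.83  2.41]
-1 -0.53 40 -0.03 5  0.0 [-0.32  0.52 -0.02  2.26  2.02  0.48  2.02]
-1 -0.53 43 -0.03 5  0.0 [ 0.29  0.76 -1.02  2.29  1.88  1.15  2.27]
1 0 30 0.1 5 near 0.0 [ 0.3
[... 384 characters left out ...]
1 6 near 0.0 [ 0.87  0.46 -1.23  2.45  2.18  0.5  -0.53]
1 0 43 -0.03 4 near 0.0 [ 0.69  0.84 -1.22  2.37  2.21  0.85 -0.43]
1 -0.26 30 -0.03 3 near 0.0 [ 0.4   0.61 -0.85  2.23  1.72  0.61 -0.39]
1 -0.26 35 -0.03 5 near 0.0 [ 0.55  0.81 -1.23  2.28  1.84  0.98 -0.46]
1 -0.26 40 -0.03 7 near 0.0 [ 0.54  0.84 -1.23  2.33  1.98  1.06 -0.58]
1 -0.26 43 -0.03 4 near 0.0 [ 0.42  0.71 -0.98  2.36  2.14  0.92 -0.77]
1 -0.53 30 -0.03 6 near 0.0 [-0.47  0.51  0.26  2.17  1.36  0.17 -0.43]
1 -0.53 35 -0.03 7 near 0.0 [ 0.4   0.81 -1.17  2.22  1.71  1.13 -0.68]
1 -0.53 40 -0.03 8 near 0.0 [ 0.39  0.87 -1.23  2.26  1.81  1.28 -0.76]
1 -0.53 43 -0.03 6 near 0.0 [ 0.37  0.88 -1.23  2.29  1.86  1.34 -0.81]
```

The half-turned grasp (q5 near 2) is feasible over the whole swing at about 40° tilt. I'll roll the tool by -180° about its x, up here in free space.

```bash
python3 -m inch '[[-0.1,0,0,0,0,0],[0,0,0,0,-0.04,0],[0,0,0,-0.075,0,0],[0,0,0,-0.075,0,0],[0,0,0,-0.075,0,0],[0,0,0,-0.075,0,0],[0,0,0,-0.075,0,0],[0,0,0,-0.075,0,0]]'
python3 -c "
from h import *
o=robot.get_obs(); relp(o['ee_pos'],R.from_rotvec(o['eef_rot'])); print(o['qpos'].round(2))"
python3 -m inch '[[0,0,0,-0.075,0,0],[0,0,0,-0.075,0,0],[0,0,0,-0.075,0,0],[0,0,0,-0.075,0,0],[0,0,0,-0.075,0,0],[0,0,0,-0.075,0,0],[0,0,0,-0.075,0,0],[0,0,0,-0.075,0,0]]'
python3 -c "
from h import *
o=robot.get_obs(); relp(o['ee_pos'],R.from_rotvec(o['eef_rot'])); print(o['qpos'].round(2))"
```

```text
clock: 3.42
ee_pos: [0.53, -0.0546, 0.336]
eef_rot: [2.144, 0.582, -1.054]
ft_force: [0.3, -0.4, 0.2]
finger_gap: -0.0
p [ 0.53   -0.0546  0.336 ] x [ 0.574  0.096 -0.813] y [ 0.637 -0.676  0.37 ] yaw 0.165 tilt 35.6
[ 0.35  0.09 -0.29  2.31 -0.69  0.18  0.  ]
clock: 4.08
ee_pos: [0.53, -0.0548, 0.3361]
eef_rot: [1.307, 0.86, -0.583]
ft_force: [-0.3, 0.2, -0.4]
finger_gap: -0.0001
p [ 0.53   -0.0548  0.3361] x [ 0.574  0.096 -0.813] y [0.791 0.193 0.581] yaw 0.165 tilt 35.6
[ 0.56  0.11 -0.52  2.3  -0.52  0.16  0.78]
```

```bash
python3 -m inch '[[0,0,0,-0.075,0,0],[0,0,0,-0.075,0,0],[0,0,0,-0.075,0,0],[0,0,0,-0.075,0,0],[0,0,0,-0.075,0,0],[0,0,0,-0.075,0,0],[0,0,0,-0.075,0,0],[0,0,0,-0.075,0,0]]'
python3 -m inch '[[0,0,0,-0.075,0,0],[0,0,0,-0.075,0,0],[0,0,0,-0.075,0,0],[0,0,0,-0.075,0,0]]'
python3 -c "
from h import *
o=robot.get_obs(); relp(o['ee_pos'],R.from_rotvec(o['eef_rot'])); print(o['qpos'].round(2))
C=np.array([.6212,0,.2015]);Rt=toolR(.106,np.radians(40),1); rows(C-.1*Rt.as_matrix()[:,0],Rt,8)"
```

```text
clock: 4.75
ee_pos: [0.53, -0.0548, 0.3362]
eef_rot: [0.445, 0.96, -0.12]
ft_force: [0.6, -0.4, 0.2]
finger_gap: 0.0
clock: 5.08
ee_pos: [0.53, -0.0548, 0.3362]
eef_rot: [0.011, 0.953, 0.107]
ft_force: [-0.5, 0.0, 0.3]
finger_gap: 0.0003
p [ 0.53   -0.0548  0.3362] x [ 0.575  0.096 -0.813] y [-0.086  0.995  0.056] yaw 0.165 tilt 35.6
[ 0.87  0.15 -0.86  2.29 -0.09  0.15  1.77]
max mm 10.023615246694625 deg 0.7029987500570892
[[0.056,0.035,-0.008,-0.004,-0.006,-0.003],[0.056,0.035,-0.008,-0.004,-0.006,-0.003],[0.056,0.036,-0.009,-0.004,-0.006,-0.003],[0.056,0.036,-0.009,-0.004,-0.006,-0.003],[0.055,0.036,-0.009,-0.004,-0.006,-0.003],[0.055,0.037,-0.01,-0.004,-0.006,-0.003],[0.055,0.037,-0.01,-0.004,-0.006,-0.003],[0.055,0.037,-0.01,-0.004,-0.006,-0.003]]
```

```bash
python3 -m inch '[[0.055,0.035,-0.008,-0.004,-0.006,-0.003],[0.055,0.035,-0.008,-0.004,-0.006,-0.003],[0.055,0.036,-0.01,-0.004,-0.006,-0.003],[0.055,0.036,-0.01,-0.004,-0.006,-0.003],[0.055,0.036,-0.01,-0.004,-0.006,-0.003],[0.055,0.037,-0.01,-0.004,-0.006,-0.003],[0.055,0.037,-0.01,-0.004,-0.006,-0.003],[0.055,0.037,-0.01,-0.004,-0.006,-0.003]]'
python3 -c "
from h import *
o=robot.get_obs(); relp(o['ee_pos'],R.from_rotvec(o['eef_rot'])); print(o['qpos'].round(2))
C=np.array([.6212,0,.2015]);Rt=toolR(.106,np.radians(40),1); rows(C-.1*Rt.as_matrix()[:,0],Rt,8)"
```

```text
clock: 5.75
ee_pos: [0.5376, -0.0381, 0.3079]
eef_rot: [-0.017, 0.94, 0.088]
ft_force: [-0.3, 0.1, -0.1]
finger_gap: -0.0
p [ 0.5376 -0.0381  0.3079] x [ 0.587  0.068 -0.807] y [-0.083  0.996  0.024] yaw 0.115 tilt 36.2
[ 0.74  0.2  -0.84  2.34  1.23  0.11  0.41]
max mm 5.942175994530091 deg 0.5311092545672449
[[0.031,0.024,-0.0,-0.003,-0.005,-0.0],[0.031,0.024,-0.0,-0.003,-0.005,-0.0],[0.031,0.024,-0.0,-0.003,-0.005,-0.0],[0.031,0.024,-0.001,-0.003,-0.005,-0.0],[0.031,0.024,-0.001,-0.003,-0.005,-0.0],[0.031,0.024,-0.001,-0.003,-0.005,-0.0],[0.031,0.024,-0.001,-0.003,-0.005,-0.0],[0.031,0.024,-0.001,-0.003,-0.005,-0.0]]
```

The wrist is flipping to q5 = 1.23 as I wanted, so I continue.

```bash
python3 -m inch '[[0.03,0.024,0,-0.003,-0.005,0],[0.03,0.024,0,-0.003,-0.005,0],[0.03,0.024,0,-0.003,-0.005,0],[0.03,0.024,0,-0.003,-0.005,0],[0.03,0.024,0,-0.003,-0.005,0],[0.03,0.024,0,-0.003,-0.005,0],[0.03,0.024,0,-0.003,-0.005,0],[0.03,0.024,0,-0.003,-0.005,0]]'
python3 -c "
from h import *
o=robot.get_obs(); relp(o['ee_pos'],R.from_rotvec(o['eef_rot'])); print(o['qpos'].round(2))
C=np.array([.6212,0,.2015]);Rt=toolR(.106,np.radians(40),1); rows(C-.1*Rt.as_matrix()[:,0],Rt,4)"
```

```text
clock: 6.42
ee_pos: [0.5557, -0.009, 0.2816]
eef_rot: [-0.047, 0.879, 0.104]
ft_force: [0.6, -0.2, 0.5]
finger_gap: 0.0
p [ 0.5557 -0.009   0.2816] x [ 0.634  0.071 -0.77 ] y [-0.11   0.994  0.001] yaw 0.112 tilt 39.6
[ 0.78  0.34 -1.05  2.38  1.98  0.34 -0.35]
max mm 1.1004866987102004 deg 0.12012531570613232
[[0.006,0.003,-0.001,0.0,-0.001,-0.001],[0.006,0.003,-0.001,0.0,-0.001,-0.001],[0.006,0.003,-0.001,0.0,-0.001,-0.001],[0.006,0.003,-0.001,0.0,-0.001,-0.001]]
```

```bash
python3 - <<'E'
from h import *
F=[]
for n in ("wrist","side"):
    c=robot.capture(n); np.savez(f"pics/{n}2.npz",**c); F.append(c["frame"])
    W,r,oo=cloud(c); f=c["frame"].astype(int)
    m=(f[...,2]>f[...,1]+40)&(f[...,2]>f[...,0]+40)&(abs(W[...,0]-.62)<.07)&(abs(W[...,1])<.06)&(W[...,2]>.16)&(W[...,2]<.25)
    p=W[m]; print(n,len(p),oo.round(3))
    if len(p)>20: print(p.mean(0).round(4),np.percentile(p,[2,50,98],axis=0).round(4).tolist())
cv2.imwrite("pics/v2.png",np.hstack([cv2.resize(F[0],(480,360)),cv2.resize(F[1][160:330,240:390],(318,360))]))
E
```

```text
wrist 1616 [ 0.404 -0.026  0.342]
[6.189e-01 4.000e-04 2.026e-01] [[0.5997, -0.0274, 0.1831], [0.6185, 0.0003, 0.202], [0.6393, 0.0283, 0.2228]]
side 55 [-0.412 -1.114  1.13 ]
[ 0.6213 -0.0041  0.2015] [[0.5996, -0.0276, 0.1806], [0.6177, -0.0045, 0.2005], [0.6431, 0.0247, 0.2222]]
```

View pics/v2.png

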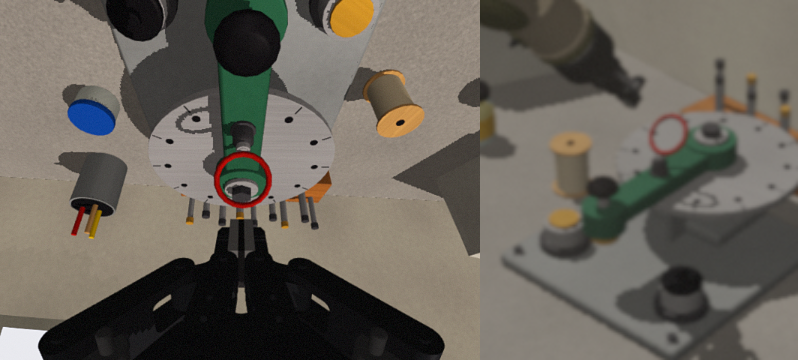

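Wrist view: the ring at (243,180) is laterally in line with the fingers at (241,232). The ring centre is consistently about (0.620, 0.000, 0.202) across views. Next I insert along the tool axis to 24 mm past the ring centre.

```bash
python3 -c "
from h import *
o=robot.get_obs(); C=np.array([.620,0,.202]);Rt=toolR(.108,np.radians(40),1); rows(C+.024*Rt.as_matrix()[:,0],Rt,8)"
```

```text
max mm 15.788056040790991 deg 0.06889495043082133
[[0.105,0.001,0.0,0.0,-0.001,-0.0],[0.105,0.001,0.0,0.0,-0.001,-0.0],[0.105,0.001,-0.0,0.0,-0.001,-0.0],[0.105,0.001,-0.0,0.0,-0.001,-0.0],[0.105,0.001,-0.0,0.0,-0.001,-0.0],[0.105,0.001,-0.0,0.0,-0.001,-0.0],[0.105,0.001,-0.0,0.0,-0.001,-0.0],[0.105,0.001,-0.001,0.0,-0.001,-0.0]]
```

```bash
python3 -m inch '[[0.1,0,0,0,0,0],[0.1,0,0,0,0,0],[0.1,0,0,0,0,0],[0.1,0,0,0,0,0],[0.1,0,0,0,0,0],[0.1,0,0,0,0,0]]'
python3 -m inch '[[0.06,0,0,0,0,0],[0.06,0,0,0,0,0],[0.06,0,0,0,0,0],[0.06,0,0,0,0,0],[0,0,0,0,0,0]]'
python3 - <<'E'
from h import *
o=robot.get_obs();relp(o["ee_pos"],R.from_rotvec(o["eef_rot"])); print(o["ft_force"],o["qpos"].round(2))
F=[]
for n in ("wrist","side","scene"):
    c=robot.capture(n); np.savez(f"pics/{n}3.npz",**c); F.append(c["frame"])
cv2.imwrite("pics/v3.png",np.hstack([cv2.resize(F[0][150:400,200:450],(300,360)),cv2.resize(F[1][180:300,270:390],(250,360)),cv2.resize(F[2][190:310,260:380],(250,360))]))
E
```

```text
clock: 7.02
ee_pos: [0.6131, -0.002, 0.2118]
eef_rot: [-0.048, 0.88, 0.105]
ft_force: [0.1, -1.3, -0.1]
finger_gap: 0.0
clock: 7.43
ee_pos: [0.6363, 0.0024, 0.1837]
eef_rot: [-0.049, 0.88, 0.107]
ft_force: [0.3, -0.7, 1.0]
finger_gap: 0.0003
p [0.6363 0.0024 0.1837] x [ 0.632  0.073 -0.771] y [-0.114  0.993  0.001] yaw 0.116 tilt 39.5
[ 0.28146758 -0.69012554  1.02159174] [ 0.62  0.67 -1.02  2.33  2.15  0.64 -0.42]
```

View pics/v3.png

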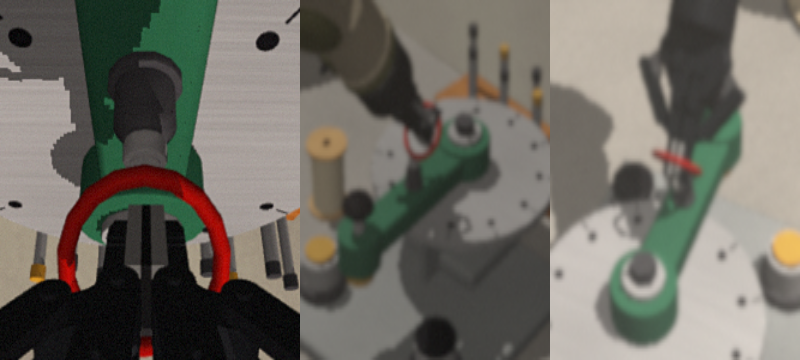

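The finger is threaded through the ring and centred, with no contact force. Next I move along +z of the tool until it touches the top bar.

```bash
python3 -m inch '[[0,0,0.013,0,0,0],[0,0,0.013,0,0,0],[0,0,0,0,0,0]]'
python3 -m inch '[[0,0,0.013,0,0,0],[0,0,0,0,0,0]]'
python3 -m inch '[[0,0,0.013,0,0,0],[0,0,0,0,0,0]]'
python3 -m inch '[[-0.015,0,0.013,0,0,0],[0,0,0,0,0,0]]'
```

```text
clock: 7.83
ee_pos: [0.639, 0.0033, 0.188]
eef_rot: [-0.051, 0.878, 0.108]
ft_force: [0.3, -0.1, 1.0]
finger_gap: 0.0001
clock: 8.0
ee_pos: [0.6404, 0.0034, 0.1889]
eef_rot: [-0.05, 0.878, 0.108]
ft_force: [0.5, 0.1, -0.3]
finger_gap: 0.0
clock: 8.17
ee_pos: [0.6419, 0.0036, 0.19]
eef_rot: [-0.05, 0.878, 0.108]
ft_force: [0.3, 0.6, 0.5]
finger_gap: -0.0001
clock: 8.33
ee_pos: [0.6418, 0.0037, 0.1931]
eef_rot: [-0.05, 0.879, 0.108]
ft_force: [-0.9, 0.5, -0.5]
finger_gap: 0.0002
```

```bash
for i in 1; do python3 -m inch '[[-0.015,0,0.013,0,0,0],[0,0,0,0,0,0]]'; done
python3 -m inch '[[-0.015,0,0.013,0,0,0],[0,0,0,0,0,0]]'
python3 -m inch '[[-0.01,0,0.009,0,0,0],[0,0,0,0,0,0]]'
```

```text
clock: 8.5
ee_pos: [0.6412, 0.0033, 0.1955]
eef_rot: [-0.05, 0.88, 0.108]
ft_force: [-0.9, -0.5, -0.8]
finger_gap: 0.0001
clock: 8.67
ee_pos: [0.6409, 0.0032, 0.1981]
eef_rot: [-0.05, 0.881, 0.107]
ft_force: [-2.0, -1.0, -5.1]
finger_gap: -0.0002
clock: 8.83
ee_pos: [0.641, 0.0032, 0.2]
eef_rot: [-0.05, 0.881, 0.107]
ft_force: [-4.4, -1.5, -6.1]
finger_gap: 0.0002
```

Contact began near z ≈ 0.197, with the bar about 17 mm up from the tip. I'll lift another 13 mm or so.

```bash
python3 -m inch '[[-0.013,0,0.011,0,0,0],[-0.013,0,0.011,0,0,0],[0,0,0,0,0,0]]'
python3 -m inch '[[-0.013,0,0.011,0,0,0],[-0.013,0,0.011,0,0,0],[-0.013,0,0.011,0,0,0],[0,0,0,0,0,0]]'
python3 - <<'E'
from h import *
o=robot.get_obs();relp(o["ee_pos"],R.from_rotvec(o["eef_rot"])); print(o["ft_force"].round(1),o["moment"].round(2),o["qpos"].round(2))
c=robot.capture("wrist"); W,r,oo=cloud(c); f=c["frame"].astype(int)
m=(f[...,2]>f[...,1]+40)&(f[...,2]>f[...,0]+40)&(abs(W[...,0]-.62)<.07)&(abs(W[...,1])<.06)&(W[...,2]>.16)&(W[...,2]<.27)
p=W[m]; print(len(p),np.percentile(p,[2,50,98],axis=0).round(4).tolist())
E
```

```text
clock: 9.08
ee_pos: [0.6411, 0.0032, 0.2054]
eef_rot: [-0.05, 0.881, 0.107]
ft_force: [-5.3, -2.0, -6.7]
finger_gap: -0.0001
clock: 9.42
ee_pos: [0.6411, 0.0032, 0.2131]
eef_rot: [-0.05, 0.881, 0.107]
ft_force: [-4.7, -2.2, -8.7]
finger_gap: 0.0002
p [0.6411 0.0032 0.2131] x [ 0.632  0.073 -0.772] y [-0.114  0.993  0.   ] yaw 0.115 tilt 39.5
[-4.7 -2.2 -8.7] [-0.5   2.64 -0.14] [ 0.62  0.59 -1.    2.29  2.06  0.55 -0.36]
4071 [[0.5995, -0.0276, 0.199], [0.6109, -0.0024, 0.2115], [0.6339, 0.028, 0.2329]]
```

The ring has lifted about 16 mm and the 8.7 N reading agrees with the spring. Next are the swing rows, a constant screw about the pivot, in two stages with a check between.

```bash
python3 - <<'E'
from h import *
o=robot.get_obs(); p=o["ee_pos"]; R0=R.from_rotvec(o["eef_rot"]); pv=np.array([.7116,.0096,p[2]])
for deg in (-1.25,-1):
    Q=R.from_euler('z',deg,degrees=True); dp=pv+Q.apply(p-pv)-p
    print(deg,(R0.inv().apply(dp)/.15).round(4),(R0.inv().apply([0,0,np.radians(deg)])/(np.pi/2)).round(4))
E
```

```text
-1.25 [0.0002 0.0103 0.0003] [ 0.0107 -0.     -0.0088]
-1 [0.0002 0.0082 0.0002] [ 0.0086 -0.     -0.0071]
```

```bash
python3 -m inch '[[0,0.01,0,0.0107,0,-0.0088],[0,0.01,0,0.0107,0,-0.0088],[0,0.01,0,0.0107,0,-0.0088],[0,0.01,0,0.0107,0,-0.0088],[0,0.01,0,0.0107,0,-0.0088],[0,0.01,0,0.0107,0,-0.0088],[0,0,0,0,0,0]]'
python3 - <<'E'
from h import *
o=robot.get_obs();relp(o["ee_pos"],R.from_rotvec(o["eef_rot"])); print(o["ft_force"].round(1),o["qpos"].round(2))
v=o["ee_pos"][:2]-[.7116,.0096]; print("r",np.linalg.norm(v),"ang",np.arctan2(-v[1],-v[0]))
E
```

```text
clock: 10.05
ee_pos: [0.6409, 0.0134, 0.2131]
eef_rot: [0.008, 0.881, -0.014]
ft_force: [-4.2, -0.1, -9.6]
finger_gap: 0.0003
p [0.6409 0.0134 0.2131] x [ 0.636 -0.009 -0.772] y [0.016 1.    0.001] yaw -0.014 tilt 39.5
[-4.2 -0.1 -9.6] [ 0.53  0.59 -1.    2.3   1.98  0.68 -0.46]
r 0.07081028327861343 ang -0.05350783646198097
```

```bash
python3 -m inch '[[0,0.01,0,0.0107,0,-0.0088],[0,0.01,0,0.0107,0,-0.0088],[0,0.01,0,0.0107,0,-0.0088],[0,0.01,0,0.0107,0,-0.0088],[0,0.01,0,0.0107,0,-0.0088],[0,0.01,0,0.0107,0,-0.0088],[0,0.01,0,0.0107,0,-0.0088]]'
python3 -m inch '[[0,0.01,0,0.0107,0,-0.0088],[0,0.01,0,0.0107,0,-0.0088],[0,0.01,0,0.0107,0,-0.0088],[0,0.01,0,0.0107,0,-0.0088],[0,0.01,0,0.0107,0,-0.0088],[0,0.01,0,0.0107,0,-0.0088],[0,0,0,0,0,0]]'
python3 - <<'E'
from h import *
o=robot.get_obs();relp(o["ee_pos"],R.from_rotvec(o["eef_rot"])); print(o["ft_force"].round(1),o["qpos"].round(2))
v=o["ee_pos"][:2]-[.7116,.0096]; print("r",np.linalg.norm(v),"ang",np.arctan2(-v[1],-v[0]))
F=[]
for n in ("wrist","scene"):
    c=robot.capture(n); np.savez(f"pics/{n}4.npz",**c); F.append(c["frame"])
    W,r,oo=cloud(c); f=c["frame"].astype(int)
    m=(f[...,2]>f[...,1]+40)&(f[...,2]>f[...,0]+40)&(abs(W[...,0]-.64)<.08)&(abs(W[...,1]-.04)<.08)&(W[...,2]>.16)&(W[...,2]<.27)
    p=W[m]; print(len(p),np.percentile(p,[2,50,98],axis=0).round(4).tolist())
    k=(cv2.cvtColor(c["frame"],cv2.COLOR_BGR2HSV)[...,2]<70)&(W[...,2]>.17)&(W[...,2]<.2)&(abs(W[...,0]-.52)<.06)&(abs(W[...,1]-.06)<.1)
    if k.sum(): q=np.median(W[k],0); print("knob",q.round(4),k.sum(),np.arctan2(.0096-q[1],.7116-q[0]))
cv2.imwrite("pics/v4.png",np.hstack([cv2.resize(F[0],(480,360)),cv2.resize(F[1][190:330,260:400],(320,360))]))
E
```

```text
clock: 10.63
ee_pos: [0.642, 0.0229, 0.2131]
eef_rot: [0.076, 0.879, -0.158]
ft_force: [-4.5, -2.5, -8.4]
finger_gap: 0.0002
clock: 11.22
ee_pos: [0.6448, 0.0334, 0.2136]
eef_rot: [0.134, 0.873, -0.278]
ft_force: [-3.6, 0.6, -8.7]
finger_gap: 0.0001
p [0.6448 0.0334 0.2136] x [ 0.61  -0.185 -0.771] y [0.294 0.956 0.003] yaw -0.295 tilt 39.6
[-3.6  0.6 -8.7] [ 0.34  0.6  -0.96  2.25  1.76  0.9  -0.63]
r 0.07089930870781158 ang -0.34183970094816674
4057 [[0.6032, 0.0121, 0.1993], [0.6155, 0.0439, 0.2119], [0.6414, 0.0662, 0.2333]]
79 [[0.611, 0.0167, 0.1996], [0.6429, 0.0462, 0.2317], [0.6513, 0.0657, 0.2381]]
knob [0.5168 0.0809 0.1866] 106 -0.3509390426871313
```

View pics/v4.png

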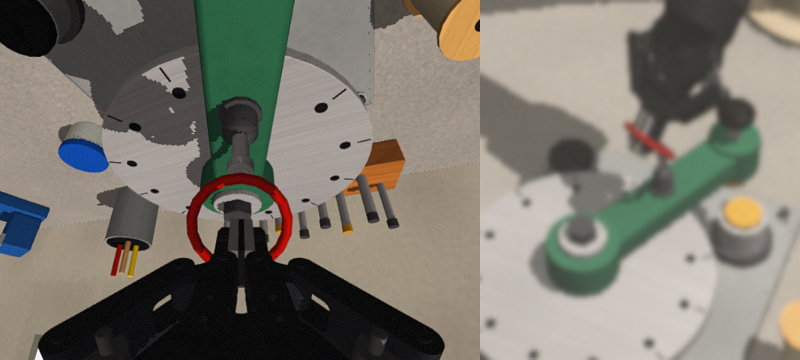

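The arm follows the finger: arm θ is about -0.43, the pin is up, and the other things are untouched. I'll advance 4° more, then lower so the pin rides on the disc just short of the hole.

```bash
python3 -m inch '[[0,0.008,0,0.0086,0,-0.0071],[0,0.008,0,0.0086,0,-0.0071],[0,0.008,0,0.0086,0,-0.0071],[0,0.008,0,0.0086,0,-0.0071],[0,0,0,0,0,0]]'
python3 -m inch '[[0.013,0,-0.011,0,0,0],[0.013,0,-0.011,0,0,0],[0,0,0,0,0,0]]'
python3 -m inch '[[0.01,0,-0.0085,0,0,0],[0,0,0,0,0,0]]'
python3 -m inch '[[0.01,0,-0.0085,0,0,0],[0,0,0,0,0,0]]'
```

```text
clock: 11.73
ee_pos: [0.6458, 0.0368, 0.2133]
eef_rot: [0.164, 0.87, -0.345]
ft_force: [-3.1, 0.8, -8.8]
finger_gap: -0.0
clock: 11.98
ee_pos: [0.6459, 0.0368, 0.2079]
eef_rot: [0.164, 0.87, -0.342]
ft_force: [-2.2, 1.9, -6.3]
finger_gap: -0.0
clock: 12.15
ee_pos: [0.646, 0.0368, 0.2065]
eef_rot: [0.164, 0.869, -0.343]
ft_force: [-4.7, 1.5, -5.1]
finger_gap: -0.0001
clock: 12.32
ee_pos: [0.6466, 0.0366, 0.2052]
eef_rot: [0.164, 0.868, -0.343]
ft_force: [-3.0, 2.2, -1.4]
finger_gap: 0.0003
```

The pin now rides on the disc, with the vertical force nearly gone. I creep on in 1° steps.

```bash
python3 -m inch '[[0.002,0.008,-0.002,0.0086,0,-0.0071],[0,0,0,0,0,0]]'
python3 -m inch '[[0,0.008,0,0.0086,0,-0.0071],[0,0,0,0,0,0]]'
python3 -m inch '[[0,0.008,0,0.0086,0,-0.0071],[0,0,0,0,0,0]]'
python3 -c "
from h import *
o=robot.get_obs();relp(o['ee_pos'],R.from_rotvec(o['eef_rot'])); print(o['ft_force'].round(1))"
```

```text
clock: 12.48
ee_pos: [0.6468, 0.0371, 0.2046]
eef_rot: [0.172, 0.867, -0.363]
ft_force: [-2.7, -2.2, -0.6]
finger_gap: -0.0001
clock: 12.65
ee_pos: [0.6469, 0.0381, 0.2042]
eef_rot: [0.18, 0.867, -0.379]
ft_force: [-2.1, -2.0, -0.7]
finger_gap: 0.0001
clock: 12.82
ee_pos: [0.647, 0.0399, 0.2035]
eef_rot: [0.188, 0.868, -0.394]
ft_force: [-1.3, -0.8, -6.5]
finger_gap: -0.0002
p [0.647  0.0399 0.2035] x [ 0.58  -0.26  -0.772] y [0.41  0.912 0.002] yaw -0.421 tilt 39.5
[-1.3 -0.8 -6.5]
```

The downward force is back at 6.5 N, so the pin has entered the hole and hangs on the finger. I lower to let it home.

```bash
python3 -m inch '[[0.01,0,-0.0085,0,0,0],[0.01,0,-0.0085,0,0,0],[0,0,0,0,0,0]]'
python3 -m inch '[[0.01,0,-0.0085,0,0,0],[0.01,0,-0.0085,0,0,0],[0,0,0,0,0,0]]'
python3 -m inch '[[0.01,0,-0.0085,0,0,0],[0.01,0,-0.0085,0,0,0],[0,0,0,0,0,0]]'
python3 -m inch '[[0.005,0,-0.0125,0,0,0],[0.005,0,-0.0125,0,0,0],[0,0,0,0,0,0]]'
```

```text
clock: 13.07
ee_pos: [0.6468, 0.0402, 0.1992]
eef_rot: [0.187, 0.868, -0.392]
ft_force: [-2.0, -0.5, -6.0]
finger_gap: 0.0
clock: 13.32
ee_pos: [0.6474, 0.0402, 0.1963]
eef_rot: [0.187, 0.866, -0.392]
ft_force: [-2.1, 0.0, -1.9]
finger_gap: 0.0001
clock: 13.57
ee_pos: [0.6475, 0.0399, 0.1923]
eef_rot: [0.187, 0.866, -0.393]
ft_force: [0.8, -0.6, -1.0]
finger_gap: 0.0002
clock: 13.82
ee_pos: [0.645, 0.0407, 0.1883]
eef_rot: [0.187, 0.867, -0.392]
ft_force: [0.2, -0.7, 0.1]
finger_gap: -0.0
```

```bash
python3 - <<'E'
from h import *
o=robot.get_obs();relp(o["ee_pos"],R.from_rotvec(o["eef_rot"])); print(o["ft_force"].round(1),o["qpos"].round(2))
F=[]
for n in ("wrist","scene"):
    c=robot.capture(n); np.savez(f"pics/{n}5.npz",**c); F.append(c["frame"])
    W,r,oo=cloud(c); f=c["frame"].astype(int)
    m=(f[...,2]>f[...,1]+40)&(f[...,2]>f[...,0]+40)&(abs(W[...,0]-.64)<.08)&(abs(W[...,1]-.04)<.08)&(W[...,2]>.16)&(W[...,2]<.27)
    p=W[m]; q=np.percentile(p,[2,50,98],axis=0).round(4); mid=(q[0]+q[2])/2; print(len(p),q.tolist(),"bearing",np.arctan2(.0096-mid[1],.7116-mid[0]))
    k=(cv2.cvtColor(c["frame"],cv2.COLOR_BGR2HSV)[...,2]<70)&(W[...,2]>.17)&(W[...,2]<.2)&(abs(W[...,0]-.52)<.06)&(abs(W[...,1]-.06)<.1)
    if k.sum(): q=np.median(W[k],0); print("knob",q.round(4),k.sum(),np.arctan2(.0096-q[1],.7116-q[0]))
cv2.imwrite("pics/v5.png",np.hstack([cv2.resize(F[0],(480,360)),cv2.resize(F[1][190:330,260:400],(320,360))]))
E
```

```text
p [0.645  0.0407 0.1883] x [ 0.582 -0.259 -0.771] y [0.409 0.913 0.001] yaw -0.419 tilt 39.5
[ 0.2 -0.7  0.1] [ 0.25  0.66 -0.93  2.24  1.72  1.02 -0.75]
3671 [[0.6057, 0.0212, 0.1821], [0.6162, 0.0548, 0.1925], [0.644, 0.0742, 0.2116]] bearing -0.4138306376571264
knob [0.5283 0.0919 0.1857] 1557 -0.42211597269380147
89 [[0.6169, 0.0224, 0.1835], [0.6446, 0.054, 0.2117], [0.6542, 0.0735, 0.2221]] bearing -0.4670605650323446
knob [0.5256 0.1017 0.1864] 101 -0.4599872476448824
```

View pics/v5.png

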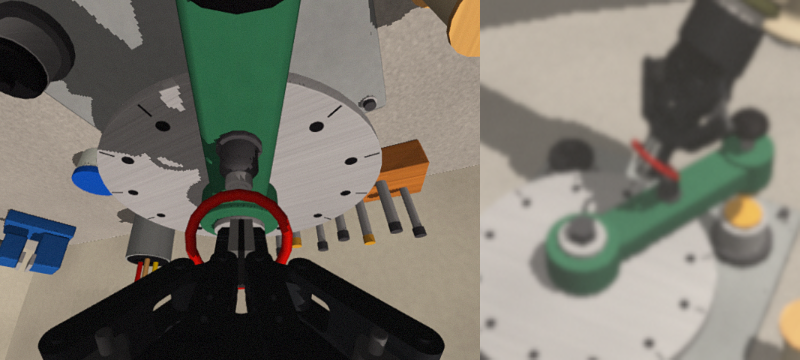

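The ring's lower edge is back at 0.182 (0.183 when parked), force is about 0, and the ring bearing of -0.414 is within 0.004 of the -0.418 target. The wrist view shows the finger free inside the ring at (240,235). I'll withdraw straight back.

```bash
python3 -m inch '[[0,0,-0.015,0,0,0],[-0.06,0,0,0,0,0],[-0.06,0,0,0,0,0],[-0.06,0,0,0,0,0],[-0.06,0,0,0,0,0],[-0.1,0,0,0,0,0],[-0.1,0,0,0,0,0]]'
python3 -m inch '[[-0.15,0,0,0,0,0],[-0.15,0,0,0,0,0],[-0.15,0,0,0,0,0],[-0.15,0,0,0,0,0],[0,0,0,0,0,0],[0,0,0,0,0,0]]'
python3 - <<'E'
from h import *
o=robot.get_obs();relp(o["ee_pos"],R.from_rotvec(o["eef_rot"])); print(o["ft_force"].round(1),o["qpos"].round(2))
F=[]
for n in ("wrist","scene","side"):
    c=robot.capture(n); np.savez(f"pics/{n}6.npz",**c); F.append(c["frame"])
    W,r,oo=cloud(c); f=c["frame"].astype(int); hsv=cv2.cvtColor(c["frame"],cv2.COLOR_BGR2HSV)
    m=(f[...,2]>f[...,1]+40)&(f[...,2]>f[...,0]+40)&(abs(W[...,0]-.64)<.08)&(abs(W[...,1]-.04)<.08)&(W[...,2]>.16)&(W[...,2]<.27)
    p=W[m]
    if len(p)>10: q=np.percentile(p,[2,50,98],axis=0).round(4); mid=(q[0]+q[2])/2; print(n,len(p),q.tolist(),"mid",mid.round(4),"bearing",np.arctan2(.0096-mid[1],.7116-mid[0]).round(4))
    b=(hsv[...,1]>90)&(hsv[...,0]>8)&(hsv[...,0]<30)&(W[...,2]>.055)&(W[...,2]<.075)&(abs(W[...,0]-.55)<.15)&(abs(W[...,1]-.1)<.1)
    if b.sum(): print(" blank",np.median(W[b],0).round(4),b.sum())
    k=(hsv[...,2]<70)&(W[...,2]>.06)&(W[...,2]<.095)&(abs(W[...,0]-.54)<.06)&(abs(W[...,1]+.12)<.05)
    if k.sum(): print(" cover",np.median(W[k],0).round(4),k.sum())
cv2.imwrite("pics/v6.png",np.hstack([cv2.resize(F[1][130:390,180:440],(400,400)),cv2.resize(F[2][130:350,200:420],(400,400))]))
E
```

```text
clock: 14.5
ee_pos: [0.6044, 0.0589, 0.239]
eef_rot: [0.187, 0.867, -0.392]
ft_force: [0.0, -0.5, -0.0]
finger_gap: 0.0002
clock: 15.0
ee_pos: [0.5526, 0.0823, 0.3092]
eef_rot: [0.187, 0.863, -0.392]
ft_force: [1.2, 0.5, 0.2]
finger_gap: -0.0
p [0.5526 0.0823 0.3092] x [ 0.585 -0.259 -0.769] y [0.408 0.913 0.003] yaw -0.417 tilt 39.7
[1.2 0.5 0.2] [ 0.27  0.36 -1.08  2.26  1.36  0.97 -0.58]
wrist 1315 [[0.6059, 0.0206, 0.1833], [0.6263, 0.0473, 0.2021], [0.6486, 0.074, 0.223]] mid [0.6272 0.0473 0.2032] bearing -0.4203
 cover [ 0.5275 -0.111   0.0712] 2178
scene 100 [[0.6106, 0.0231, 0.1818], [0.6327, 0.0469, 0.2001], [0.6535, 0.0737, 0.221]] mid [0.632  0.0484 0.2014] bearing -0.4538
 blank [0.5145 0.1009 0.0639] 152
 cover [ 0.5383 -0.1145  0.0697] 119
side 35 [[0.6073, 0.0192, 0.1835], [0.6285, 0.0449, 0.2082], [0.6536, 0.0703, 0.2228]] mid [0.6304 0.0448 0.2032] bearing -0.4088
 blank [0.5112 0.0978 0.0659] 96
 cover [ 0.528  -0.1257  0.0704] 231
```

View pics/v6.png

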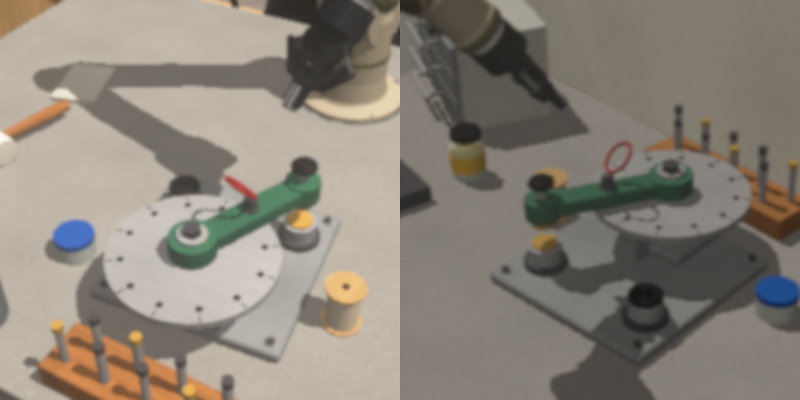

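The ring's height is back to its parked value (0.203 against 0.203) and it has turned about -0.526 rad. The head is over the blank, the cover and other items haven't moved, and the robot is clear. I'm handing in.

```bash
python3 -c "
from h import *
print(robot.sign_off(), robot.get_obs()['clock'])"
```

```text
the job is handed in; nothing more can be done
the job is handed in; nothing more can be done
```

The pin is home and locked with the stamp over the brass blank, and I handed the job in at about 15 s on the robot's clock. I hooked the shut fingers through the ring and lifted the pin about 16 mm; the highest force I read was about 10 N. I swung the arm one hole clockwise, let the pin ride the disc until it fell into the hole, then lowered and backed the fingers out.

**Last checks**
- **Pin:** the ring centre reads 0.203 m high, the same as when parked, so the pin is fully home.
- **Arm angle:** the wrist camera shows a turn of about -0.526 rad, against the -0.5236 needed.
- **Other items:** the blank still lies on its anvil under the stamp, and the cover is where it was, within camera error. In the last pictures nothing else on the bench looks disturbed.
- **Robot:** it stands clear, with only about 1 N of sensor noise showing.

**What failed or disagreed**
- **Ring bearing:** the scene camera put it about 0.03 rad beyond the wrist value and the side camera about 0.01 rad short of it. Both see the ring from far off, with few pixels, so I relied on the wrist view and on the drop into the hole felt through the finger force.
- **First approach:** it stopped short at joint limits, so I rolled the tool half a turn in free space before hooking the ring.

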